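# Re-level a stencil printer frame with its stop screw

### The job

The block under the stencil printer's stop screw has been changed for another board thickness, so the hinged frame no longer closes level. Lay the spirit level along either side rail of the frame and let go of it; then grip the orange knob of the stop screw, press the spring-lifted frame down until the screw stands firmly on its block, and turn the knob whichever way brings the bubble to rest between the two black lines. Finish still gripping the knob and pressing the frame down like that, ready for the lock nut to be tightened, and leave the tin, jar and squeegee where they are.

Things in the scene. Friction and masses are not known exactly. Their poses are not given: they have to be found in the camera images.
- printer: Grey base of the stencil printer, 340 x 250 mm, fixed; its top face is 30 mm above the desk. Origin on the desk at its middle; x points from the knob end to the hinge. A spring at the hinge lifts the front (knob end) of the frame. Pressing it down at the knob takes about 4 to 8 N with the level on it; let go, it rises again, damped.
- frame: Aluminium stencil frame, 262 x 220 x 15 mm, hinged at its far end. Origin on the hinge pin, mid-width, mid-thickness, 53.5 mm above the desk. x from knob end to hinge, y left, z up; level when x is horizontal, 0.06 rad front-up at rest. Top face at z +7.5 mm. Side rails 40 mm wide, x -260 to 0, centred at y +90 and -90; the stencil sheet between lies 12 mm below the rail tops.
- rail_left (a point): Point on the top face of the left side rail (y +90), mid-width, 135 mm in front of the hinge: a good middle for the spirit level. Axes as frame.
- rail_right (a point): The same point on the right side rail (y -90). Axes as frame.
- knob: Orange round knurled knob, 36 mm across, 24 mm tall, on the stop screw at the middle of the front rail, 240 mm from the hinge. Origin on the axis at its underside, 16 mm above the rail top (give or take 2 mm); z up. The screw's tip, 39.5 mm below the origin, lands on the block under it. Turns with about 0.05 N m and stays where it is left; its whole range is 2.6 rad either way of the middle.
- knob_grip (a point): On the knob's axis, 14 mm above its underside: where to grip. Rides with the frame, 14 mm higher when it is up. Right-hand thread, 8 mm a turn: clockwise from above drives the screw down, so with the tip on its block the frame's front rises (the knob keeps its height) and the bubble moves 13 mm per rad towards the knob end. 0.8 to 1.6 rad are needed, one way or the other.
- block_thin: Brass stop block 50 x 26 x 6 mm on the base, fixed. Origin: centre of the underside, 30 mm above the desk. One of the two blocks lies under the stop screw, the other is parked at the base's left front corner. With the thin one under the screw the frame's front closes too low.
- block_thick: Blue stop block 50 x 26 x 9 mm, placed likewise. With the thick one under the screw the frame's front closes too high.
- level: Red bench spirit level, 160 long (x) x 28 wide x 30 mm tall, with a yellow-green vial along the middle of its top, up to 39 mm; about 0.4 kg. Lies loose on the desk to the right of the printer. Origin: centre of the underside; x towards the end with the small cross vial, z up. Grip it across its width at the middle; it may lie either way round on the rail.
- bubble (a joint): Position of the bubble along the level's x, in m; 0 = centred. The pale bubble is 24 mm long and runs to the higher end, 2.5 mm per milliradian of slope, at most 28 mm either way; it settles in 1 to 2 s. It lies between the two black lines of the vial when within 3 mm of centre.
- bubble_mid (a point): Top of the bubble's middle: pale bubble in the yellow-green vial. Moves with the bubble.
- tin: Bystander: stainless screw tin, 87 mm diameter, 48 mm tall. Origin: centre of the underside.
- jar: Bystander: solder paste jar with blue cap, 60 mm diameter, 60 mm tall. Origin: centre of the underside.
- squeegee: Bystander: squeegee with wooden grip 150 mm long (y) and steel blade, 18 mm tall. Origin: under the middle of the grip.

How it is judged:
By the outcome, as a careful person would: the job done as asked, in the order asked, and still so for the second after the job is handed in, while the arm keeps its last pose, push and grip.
It also fails if it takes over 58 s, if anything falls off the work surface, if the arm or the gripper's body presses on something with over 40 N, if the wrist force passes 120 N, or if a joint passes its speed limit or range.

### The arm

A 6-joint arm with a two-finger parallel gripper is mounted at the origin on the work surface. World frame = base frame: x ahead of the robot, y to its left, z up, the work surface at z = 0. Lengths are in m, angles in rad, forces in N, time in s.
With the tool pointing down it reaches from about 0.275 to 0.825 m from the base axis. Payload 5.2 kg.
Tool frame: the origin (TCP) lies at the very end of the fingers, on their centre line; the grasp point (between the pads) lies 19 mm behind it; z points along the fingers, y is the line along which they close (so a half turn about z gives the same grasp; the last joint's range is limited). The gripper opens to 93 mm and grips with 3 to 60 N. Pads are 15 mm wide; open, the fingers measure 128 mm over their backs; the gripper's body (75 mm by 188 mm) begins 65 mm behind the grasp point.
Start: joints at [-1.347, 0.259, 1.535, -0, 1.348, -0.203], TCP at [0.228, -0.501, 0.219] pointing down, gripper open.
Joint ranges: [-3.14, 3.14], [-0.91, 2.08], [0.19, 2.58], [-1.22, 4.36], [0.22, 2.71], [-3.12, 3.12]. Speed limits (rad/s): [2.57, 2.57, 3.14, 3.14, 3.14, 3.14].

### API

Orientations are given as a unit quaternion [w, x, y, z].
In Python, from workcell import r, viewer, ticket gives the robot as it stands (r), with the cameras (viewer) and the job (ticket).
- The arm moves only by the tool step_hand, called after "Emit:" by a JSON object that holds its "api" and its "payload", one argument or row to a line. Schema: {"type":"object","properties":{"ticks":{"type":"array","items":{"type":"array","prefixItems":[{"type":"array","items":{"type":"number"},"minItems":3,"maxItems":3},{"type":"array","items":{"type":"number"},"minItems":3,"maxItems":3}],"minItems":2,"maxItems":2},"minItems":1,"maxItems":10},"aperture":{"type":"number"},"clamp_n":{"type":"number"},"only":{"type":"string"},"quiet":{"type":"boolean"},"lines":{"type":"string"}},"required":["ticks"],"additionalProperties":false}. ticks is a list of rows, 1 to 10 of them, each written [[dx, dy, dz], [rx, ry, rz]]: dx, dy, dz in normalised numbers (1 is 0.3 m), then a rotation vector rx, ry, rz in normalised numbers (1 is pi/2 rad); each row shifts and turns the commanded pose from where the row before left it, along the tool's axes as they then stand; what a row does not reach is not made up. A row lasts 1/8 s, in which the tool goes at most 0.0625 m and 0.188 rad, less where a joint would pass 70% of its speed; a pose out of reach is approached as far as the arm can. aperture is the finger opening in m, set as the call begins (left out keeps the last). The fingers move at their own pace and stop on an object; clamp_n is the grip in N (left out, the last holds). Time passes only in rows, so rows that do not move let the fingers close. The tool returns the time, the measured TCP pose, the force, the opening and the grip force at its end. only (a regular expression) keeps the lines of the reply that match it, lines (a string "A,B") keeps lines A to B, and quiet returns only ok. Shift and turn numbers lie between -1 and 1, and a call with a number outside is refused. Input that does not fit is refused with a message, and nothing moves.
- r.sense(): the state, without advancing time (a new reading comes with each control period).
- viewer.read_camera(name): name is "side" or "top"; returns a dict with "color" (480x640x3 uint8, red, green, blue), "depth" (480x640 float32, m along the optical axis (not along the pixel's ray), 0 where there is no reading), "mtx" (3x3 intrinsics, pixels), "eye" and "rotation" of the camera in the world. Camera axes: x right, y down, z forward; pixel columns grow to the right and rows downward; lengths in m; the calibration is good to about 2 mm. A picture is of the moment at which its call begins.
- ticket.close_job(): hands the job in; it is judged then, once.
The state is a dict: "time_s": time; "q": joint angles; "joint_vel": joint speeds; "joint_torque": joint torques, N m; "tcp_pos": TCP position; "ee_rot": TCP orientation; "ft_force": force on the tool from outside, world axes, zero at the start; "moment": the same for the moment, N m; "width": finger opening in m; "grasp_force": force on a finger pad.
Only numpy, scipy, OpenCV 4.12 (cv2) and the standard library are available. Lean on these libraries where they do the work, as an engineer would, in place of code of your own. Each camera call takes 0.05 s, during which the arm holds its last target. There are 200 camera calls.

## Working session

There is one attempt and no reset: what is moved stays moved. The work goes in short steps, Python scripts to look and compute and a tool call to move; the robot and the scene stay as the last step left them, time stands still between calls to the robot, and variables do not carry over. Pictures are saved under pics/ and viewed, at most 10 in all, crops included, and the job is handed in when it is done.

```bash
ls; mkdir -p pics
```

Create h.py:
```python
from workcell import r, viewer, ticket
import numpy as np, cv2
def grab(n,save=None):
    c=viewer.read_camera(n)
    if save: cv2.imwrite('pics/'+save,c['color'][...,::-1])
    return c
def cloud(c):
    m=np.array(c['mtx']);d=c['depth'];v,u=np.mgrid[:480,:640]
    p=np.stack([(u-m[0,2])/m[0,0]*d,(v-m[1,2])/m[1,1]*d,d],-1)
    return p@np.array(c['rotation']).T+np.array(c['eye'])
```

Run:
```python
from h import *
for n in('top','side'):
    c=grab(n,n+'0.png');print(n,c['eye'],np.round(c['rotation'],3).tolist(),np.round(c['mtx'],1).tolist())
    np.savez(n+'0.npz',color=c['color'],P=cloud(c))
s=r.sense();print(s['time_s'],s['tcp_pos'],s['ee_rot'])
```

```text
pics
workcell.py
top [ 0.42572482 -0.06072065  1.33270314] [0.055, -0.696, 0.716, -0.035] [[520.3, 0.0, 327.4], [0.0, 520.3, 239.7], [0.0, 0.0, 1.0]]Traceback (most recent call last):
  File "<stdin>", line 4, in <module>
  File "h.py", line 10, in cloud
    return p@np.array(c['rotation']).T+np.array(c['eye'])
           ~^~~~~~~~~~~~~~~~~~~~~~~~~~
ValueError: matmul: Input operand 1 has a mismatch in its core dimension 0, with gufunc signature (n?,k),(k,m?)->(n?,m?) (size 4 is different from 3)
```

View pics/top0.png

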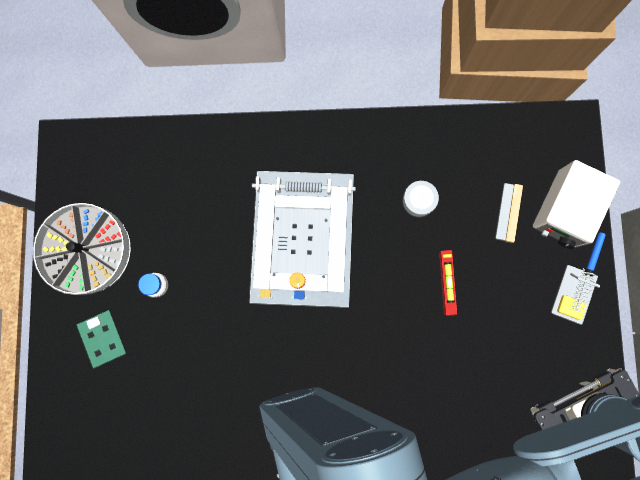

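The top view shows the knob at (297,280) with the blue (thick) block under it. The brass block is parked at (265,294), and the level is at (448,283) with its cross vial at the upper end. The camera rotation is a quaternion, so I'll fix the helper.

```bash
sed -i "s/np.array(c\['rotation'\]).T/R(c).T/; s/^import numpy.*/&\nfrom scipy.spatial.transform import Rotation as Ro\ndef R(c): return Ro.from_quat(np.array(c['rotation'])[[1,2,3,0]]).as_matrix()/" h.py
```

Run:
```python
from h import *
D={}
for n in('top','side'):
    c=grab(n,n+'1.png');P=cloud(c);D[n]=c
    print(n,c['eye'],c['rotation'])
    hsv=cv2.cvtColor(c['color'],cv2.COLOR_RGB2HSV);h,s,v=[hsv[...,i].astype(int) for i in range(3)]
    for nm,m in dict(red=((h<5)|(h>174))&(s>150)&(v>80),orange=(h>8)&(h<20)&(s>180)&(v>150),vial=(h>24)&(h<40)&(s>120)&(v>120)).items():
        k,l,st,ce=cv2.connectedComponentsWithStats(m.astype(np.uint8))
        for i in range(1,k):
            if st[i,4]>60:
                q=P[l==i];q=q[np.isfinite(q).all(1)]
                print(nm,st[i],np.round(np.median(q,0),4),np.round(q.min(0),3),np.round(q.max(0),3))
                if nm=='red' and n=='top':
                    print(' rect',cv2.minAreaRect((q[:,:2]*1000).astype(np.float32)))
    if n=='top':
        w=(P[...,2]>.05)&(P[...,2]<.09)
        w[:,:245]=0;w[:,360:]=0;w[:165]=0;w[310:]=0
        q=P[w];print('frame rect',cv2.minAreaRect((q[:,:2]*1000).astype(np.float32)))
        w=(P[...,2]>.022)&(P[...,2]<.038);w[:,:240]=0;w[:,365:]=0;w[:160]=0;w[315:]=0
        q=P[w];print('base rect',cv2.minAreaRect((q[:,:2]*1000).astype(np.float32)))
        for (u,v_) in [(265,210),(262,270),(339,210),(336,270),(297,280),(448,283)]: print((u,v_),np.round(P[v_,u],4))
s=r.sense();print(s['time_s'],s['tcp_pos'],s['ee_rot'])
```

```text
top [ 0.42572482 -0.06072065  1.33270314] [ 0.05467875 -0.69555084  0.71554337 -0.03488492]
red [440 250  17  66 496] [ 0.4658 -0.319   0.0292] [ 0.395 -0.345 -0.005] [ 0.561 -0.061  1.333]
 rect ((490.91815185546875, -209.1958465576172), (279.9849853515625, 163.67251586914062), 83.39605712890625)
vial [445 264   9  37 155] [ 0.4768 -0.322   0.0376] [ 0.433 -0.333  0.029] [ 0.522 -0.316  0.048]
vial [559 296  22  24  68] [ 0.3962 -0.6067  0.0217] [ 0.378 -0.641  0.016] [ 0.435 -0.593  0.029]
frame rect ((606.3829345703125, 38.581085205078125), (259.47515869140625, 281.3316955566406), 85.82362365722656)
base rect ((601.3908081054688, 38.760169982910156), (250.66432189941406, 340.84564208984375), 86.14813995361328)
(265, 210) [0.6669 0.126  0.0641]
(262, 270) [0.5173 0.1339 0.0714]
(339, 210) [ 0.6602 -0.0579  0.0685]
(336, 270) [ 0.5122 -0.0463  0.0712]
(297, 280) [0.4882 0.0448 0.1188]
(448, 283) [ 0.4745 -0.3206  0.0406]
side [0.10887286 0.70535147 1.03156066] [ 0.10459217 -0.2648369   0.88779051 -0.36159356]
red [378 202  53  32 462] [ 0.4604 -0.3107  0.0213] [ 0.109 -0.375 -0.007] [0.57  0.705 1.032]
orange [329 277  14  10  77] [0.4784 0.0624 0.1049] [0.468 0.044 0.095] [0.497 0.068 0.115]
vial [390 206  29  15  81] [ 0.4743 -0.3178  0.0322] [ 0.433 -0.377 -0.007] [ 0.532 -0.311  0.04 ]
0.15 [ 0.22760291 -0.50024153  0.21799609] [-7.24094491e-04  9.77316226e-01  2.11784018e-01 -1.67484850e-05]
```

View pics/side1.png

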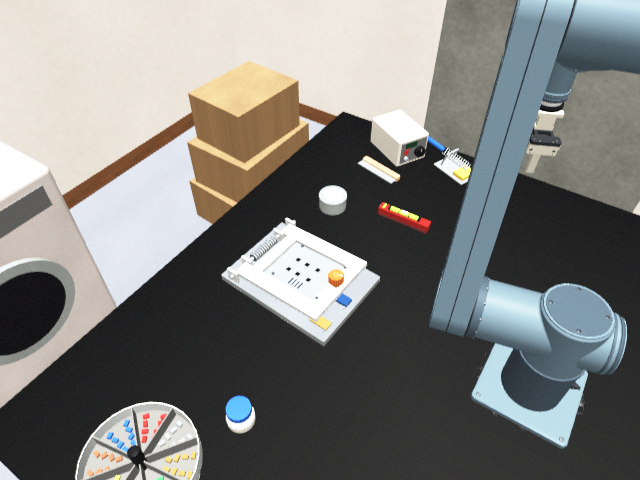

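Run:
```python
from h import *
c=grab('top');P=cloud(c);img=c['color']
hsv=cv2.cvtColor(img,cv2.COLOR_RGB2HSV);h,s,v=[hsv[...,i].astype(int) for i in range(3)]
roi=np.zeros((480,640),bool);roi[245:322,435:465]=1
w=roi&(s>100)&(v>80)&((h<45)|(h>170))
# project pixels of mask to plane z=0.03
def onplane(uv,z):
    m=c['mtx'];d=np.c_[(uv[:,0]-m[0][2])/m[0][0],(uv[:,1]-m[1][2])/m[1][1],np.ones(len(uv))]@R(c).T
    e=np.array(c['eye']);return e+d*((z-e[2])/d[:,2])[:,None]
vv,uu=np.nonzero(w);q=onplane(np.c_[uu,vv].astype(float),.03)
mu=q[:,:2].mean(0);U,S,Vt=np.linalg.svd(q[:,:2]-mu,full_matrices=False);a=Vt[0]*np.sign(Vt[0][0])
print('level',mu,'rect',cv2.minAreaRect((q[:,:2]*1000).astype(np.float32)),'yaw',np.arctan2(a[1],a[0]))
for zz in(0.022,.034):
  g=w&(P[...,2]>.022)&(P[...,2]<.045);print('depth med',np.mean(P[g],0))
roi[:]=0;roi[265:292,283:312]=1
w=roi&(h>8)&(h<22)&(s>150)&(v>120);vv,uu=np.nonzero(w);print('knob px',uu.mean(),vv.mean(),w.sum(),np.ptp(uu),np.ptp(vv),'z',np.median(P[w],0))
q=onplane(np.c_[uu,vv].astype(float),.115);print('knob',q.mean(0),q.min(0),q.max(0))
cr=img[240:325,430:470];cv2.imwrite('pics/crop1.png',cv2.resize(np.hstack([cr[...,::-1],img[240:325,240:370,::-1]]),None,fx=4.5,fy=4.5,interpolation=cv2.INTER_CUBIC))
```

```text
level [ 0.47627799 -0.32246844] rect ((476.80987548828125, -322.5677185058594), (161.91146850585938, 32.65274429321289), 1.3544842004776) yaw 0.021352613584055245
depth med [ 0.47706774 -0.32318995  0.03233732]
depth med [ 0.47706774 -0.32318995  0.03233732]
knob px 298.7857142857143 282.92857142857144 28 14 15 z [0.47773819 0.03841422 0.11524495]
knob [0.48144972 0.04111635 0.115     ] [0.46973543 0.0286588  0.115     ] [0.5046481 0.0615141 0.115    ]
```

View pics/crop1.png

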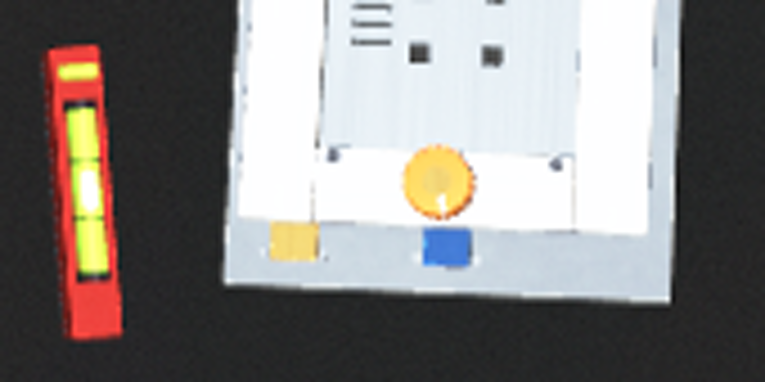

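The crop shows the level's bubble between the lines at crop rows 158 and 218. The knob centre is at crop (438,181), which is px (297.0,279.8) in the full image. The next step is to compute the moves.

Add to h.py:
```python
def onplane(c,uv,z):
    m=c['mtx'];uv=np.atleast_2d(uv).astype(float)
    d=np.c_[(uv[:,0]-m[0][2])/m[0][0],(uv[:,1]-m[1][2])/m[1][1],np.ones(len(uv))]@R(c).T
    e=np.array(c['eye']);return e+d*((z-e[2])/d[:,2])[:,None]
def go(pos,yaw,tilt=0.):
    "delta to target: rotation vector first, then shift along final axes. tilt = x axis dips by tilt"
    s=r.sense();q=s['ee_rot'];A=Ro.from_quat([q[1],q[2],q[3],q[0]])
    B=Ro.from_euler('ZYX',[yaw,tilt,0])*Ro.from_euler('x',np.pi)
    rot=(A.inv()*B).as_rotvec();d=B.inv().apply(np.array(pos)-s['tcp_pos'])
    print('t',round(s['time_s'],2),'rot',np.round(rot,4),'shift',np.round(d,4),'F',np.round(s['ft_force'],1),'w',round(s['width'],4))
```

Run:
```python
from h import *
c=grab('top')
k=onplane(c,(297,279.8),.115)[0];print('knob',k)
u=np.array([np.cos(-.0672),np.sin(-.0672)]);n=np.array([-u[1],u[0]])
b=np.array([.6014,.0388]);print('knob in base',(k[:2]-b)@u,(k[:2]-b)@n)
h=k[:2]+.24*np.cos(.06)*u;print('hinge',h,(h-b)@u,(h-b)@n)
print('rail right',h-.135*u-.09*n)
go([.4768,-.3226,.1],.022)
```

```text
knob [0.4888622  0.04516012 0.115     ]
knob in base -0.11271087368505683 -0.0012110874758421114
hinge [0.72788961 0.02907325] 0.12685725589939223 -0.001211087475842109
rail right [ 0.58715086 -0.05165844]
t 0.25 rot [-0.0009  0.      0.4048] shift [ 0.253  -0.1723  0.1183] F [-0.1  0.   0.4] w 0.0926
```

Careful with the scale: shifts go in shares of 0.3 m and turns go in shares of pi/2 rad. That gives: 0.042 m / 0.3 = 0.14, -0.0287 m / 0.3 = -0.0957, 0.135 rad / 1.5708 = 0.0859.

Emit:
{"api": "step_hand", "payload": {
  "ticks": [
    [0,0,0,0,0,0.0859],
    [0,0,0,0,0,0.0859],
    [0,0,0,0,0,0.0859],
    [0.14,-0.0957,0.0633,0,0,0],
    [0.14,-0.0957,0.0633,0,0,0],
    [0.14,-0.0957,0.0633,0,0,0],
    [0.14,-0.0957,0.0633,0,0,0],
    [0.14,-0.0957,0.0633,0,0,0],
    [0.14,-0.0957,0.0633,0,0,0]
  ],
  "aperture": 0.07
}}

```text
refused: ticks[0]: [0, 0, 0, 0, 0, 0.0859] is too long (schema: maxItems 2). Nothing was moved.
```

The error is about the shape of the input: rows with the three-number parts in brackets of their own. Fixing that and sending the same move.

Emit:
{"api": "step_hand", "payload": {
  "ticks": [
    [[0,0,0],[0,0,0.0859]],
    [[0,0,0],[0,0,0.0859]],
    [[0,0,0],[0,0,0.0859]],
    [[0.14,-0.0957,0.0633],[0,0,0]],
    [[0.14,-0.0957,0.0633],[0,0,0]],
    [[0.14,-0.0957,0.0633],[0,0,0]],
    [[0.14,-0.0957,0.0633],[0,0,0]],
    [[0.14,-0.0957,0.0633],[0,0,0]],
    [[0.14,-0.0957,0.0633],[0,0,0]]
  ],
  "aperture": 0.07
}}

```text
time_s: 1.38
tcp_pos: [0.4772, -0.322, 0.1041]
ee_rot: [0.0, 1.0, 0.011, 0.0]
ft_force: [-0.8, -0.8, 0.2]
width: 0.07
grasp_force: 0.0
```

```bash
python3 -c "
from h import *
go([.4768,-.3226,.008],.022)"
```

```text
t 1.38 rot [ 0.0003 -0.0002 -0.0002] shift [-0.0004  0.0006  0.0961] F [-0.8 -0.8  0.2] w 0.07
```

Converted, 0.04 m / 0.3 = 0.1333, 0.036 m / 0.3 = 0.12.

Emit:
{"api": "step_hand", "payload": {
  "ticks": [
    [[0,0,0.1333],[0,0,0]],
    [[0,0,0.12],[0,0,0]],
    [[0,0,0.05],[0,0,0]],
    [[0,0,0.0167],[0,0,0]],
    [[0,0,0],[0,0,0]]
  ]
}}

```text
time_s: 2.0
tcp_pos: [0.4763, -0.3237, 0.0094]
ee_rot: [0.0, 1.0, 0.011, 0.0]
ft_force: [0.2, -0.0, -0.1]
width: 0.0698
grasp_force: 0.0
```

Emit:
{"api": "step_hand", "payload": {
  "ticks": [
    [[0,0,0],[0,0,0]],
    [[0,0,0],[0,0,0]],
    [[0,0,0],[0,0,0]],
    [[0,0,0],[0,0,0]],
    [[0,0,0],[0,0,0]]
  ],
  "aperture": 0,
  "clamp_n": 25
}}

```text
time_s: 2.62
tcp_pos: [0.476, -0.3233, 0.0088]
ee_rot: [0.0, 1.0, 0.011, 0.0]
ft_force: [0.5, -1.0, 0.6]
width: 0.0278
grasp_force: 25.0
```

Emit:
{"api": "step_hand", "payload": {
  "ticks": [
    [[0,0,-0.1],[0,0,0]],
    [[0,0,-0.2],[0,0,0]],
    [[0,0,-0.1],[0,0,0]],
    [[0,0,0],[0,0,0]]
  ]
}}

```text
time_s: 3.12
tcp_pos: [0.4769, -0.3239, 0.1306]
ee_rot: [0.002, 1.0, 0.011, 0.002]
ft_force: [0.1, 0.2, -4.5]
width: 0.0276
grasp_force: 25.0
```

```bash
python3 -c "
from h import *
c=grab('top','lift.png')
go([.5846,-.0515,.115],-.0672,.06)"
```

```text
t 3.17 rot [ 0.0029 -0.0602  0.0889] shift [ 0.091  -0.2781  0.0079] F [ 0.3  0.8 -4.9] w 0.0278
```

Converted, -0.0464 m / 0.3 = -0.1547, 0.0152 m / 0.3 = 0.0507, -0.06 rad / 1.5708 = -0.0382.

Emit:
{"api": "step_hand", "payload": {
  "ticks": [
    [[0,0,0],[0.0019,-0.0382,0.0567]],
    [[0.0507,-0.1547,0.0033],[0,0,0]],
    [[0.0507,-0.1547,0.0033],[0,0,0]],
    [[0.0507,-0.1547,0.0033],[0,0,0]],
    [[0.0507,-0.1547,0.0033],[0,0,0]],
    [[0.0507,-0.1547,0.0033],[0,0,0]],
    [[0.0507,-0.1547,0.0033],[0,0,0]],
    [[0,0,0],[0,0,0]],
    [[0,0,0],[0,0,0]]
  ]
}}

```text
time_s: 4.3
tcp_pos: [0.5836, -0.051, 0.1148]
ee_rot: [-0.001, 0.999, -0.033, -0.032]
ft_force: [0.6, 0.1, -3.5]
width: 0.0275
grasp_force: 25.0
```

```bash
python3 -c "
from h import *
c=grab('top','over.png');P=cloud(c)
cv2.imwrite('pics/overc.png',cv2.resize(c['color'][150:330,230:390,::-1],None,fx=3.3,fy=3.3))
go([.5846,-.0515,.078],-.0672,.06)"
```

```text
t 4.35 rot [-0.0006  0.0035 -0.0003] shift [ 0.003  -0.0003  0.0373] F [-0.1 -0.1 -3.8] w 0.028
```

View pics/overc.png

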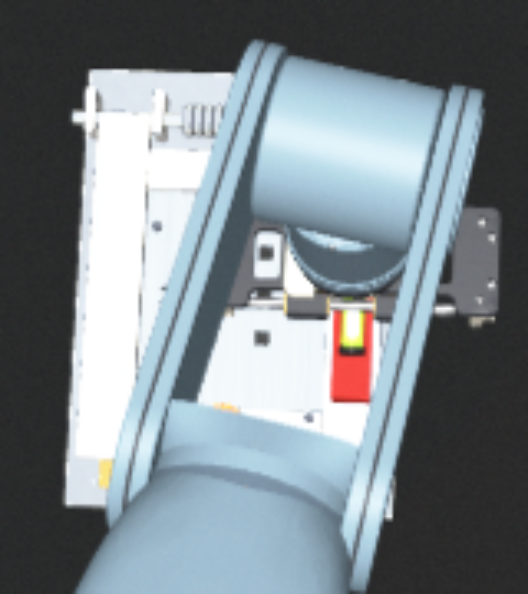

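Carrying is fine: the level is at crop (352,350), lined up over the right rail. I'll lower it now.

Converted, 0.012 m / 0.3 = 0.04, 0.003 m / 0.3 = 0.01, 0.0035 rad / 1.5708 = 0.0022.

Emit:
{"api": "step_hand", "payload": {
  "ticks": [
    [[0.0133,0,0.04],[0,0.0022,0]],
    [[0.0133,0,0.04],[0,0,0]],
    [[0.0067,0,0.02],[0,0,0]],
    [[0,0,0.01],[0,0,0]],
    [[0,0,0.0067],[0,0,0]],
    [[0,0,0],[0,0,0]],
    [[0,0,0],[0,0,0]]
  ]
}}

```text
time_s: 5.22
tcp_pos: [0.5932, -0.0518, 0.0821]
ee_rot: [-0.001, 0.999, -0.034, -0.028]
ft_force: [-0.6, -0.3, -3.5]
width: 0.0278
grasp_force: 25.0
```

```bash
python3 -c "
from h import *
go([.5916,-.052,.0775],-.0672,.06)"
```

```text
t 5.22 rot [-0.0002 -0.0041  0.0001] shift [-0.0013  0.0003  0.0047] F [-0.6 -0.3 -3.5] w 0.0278
```

Converted, 0.002 m / 0.3 = 0.0067, 0.001 m / 0.3 = 0.0033, -0.004 rad / 1.5708 = -0.0025.

Emit:
{"api": "step_hand", "payload": {
  "ticks": [
    [[0,0,0.0067],[0,-0.0025,0]],
    [[0,0,0.0067],[0,0,0]],
    [[0,0,0.0033],[0,0,0]],
    [[0,0,0],[0,0,0]],
    [[0,0,0],[0,0,0]]
  ]
}}

```text
time_s: 5.85
tcp_pos: [0.5928, -0.0518, 0.0775]
ee_rot: [-0.001, 0.999, -0.034, -0.03]
ft_force: [-2.2, 0.6, 4.8]
width: 0.0275
grasp_force: 25.0
```

```bash
python3 -c "
from h import *
go([.5916,-.052,.0775],-.0672,.06)"
```

```text
t 5.85 rot [-0.0002 -0.      0.    ] shift [-0.0012  0.0002  0.    ] F [-2.2  0.6  4.8] w 0.0275
```

Converted, -0.0007 m / 0.3 = -0.0023.

Emit:
{"api": "step_hand", "payload": {
  "ticks": [
    [[0,0,-0.0023],[0,0,0]],
    [[0,0,0],[0,0,0]],
    [[0,0,0],[0,0,0]],
    [[0,0,0],[0,0,0]]
  ],
  "aperture": 0.05
}}

```text
time_s: 6.35
tcp_pos: [0.5927, -0.0519, 0.0773]
ee_rot: [-0.001, 0.999, -0.034, -0.03]
ft_force: [-0.1, 0.1, 0.4]
width: 0.0498
grasp_force: 0.0
```

Emit:
{"api": "step_hand", "payload": {
  "ticks": [
    [[0,0,-0.0667],[0,0,0]],
    [[0,0,-0.1333],[0,0,0]],
    [[0,0,-0.1333],[0,0,0]],
    [[0,0,0],[0,0,0]]
  ]
}}

```text
time_s: 6.85
tcp_pos: [0.6011, -0.0528, 0.181]
ee_rot: [-0.0, 0.999, -0.034, -0.027]
ft_force: [0.7, 0.3, -0.3]
width: 0.0498
grasp_force: 0.0
```

```bash
python3 -c "
from h import *
go([.4865,.0453,.16],-.0672,.06)
print(r.sense()['q'])"
```

```text
t 6.85 rot [ 0.0011 -0.0068  0.    ] shift [-0.1195 -0.0902  0.0282] F [ 0.7  0.3 -0.3] w 0.0498
[-0.26518837  0.41441906  1.40594102 -0.01179742  1.37315852  1.37537189]
```

Converted, -0.04 m / 0.3 = -0.1333, -0.03 m / 0.3 = -0.1, -0.006 rad / 1.5708 = -0.0038.

Emit:
{"api": "step_hand", "payload": {
  "ticks": [
    [[-0.1333,-0.1,0.03],[0,-0.0038,0]],
    [[-0.1333,-0.1,0.03],[0,0,0]],
    [[-0.1333,-0.1,0.03],[0,0,0]],
    [[0,0,0],[0,0,0]],
    [[0,0,0],[0,0,0]]
  ],
  "aperture": 0.075
}}

```text
time_s: 7.48
tcp_pos: [0.4839, 0.0456, 0.1578]
ee_rot: [-0.001, 0.999, -0.033, -0.033]
ft_force: [-0.0, -1.3, -0.3]
width: 0.0748
grasp_force: 0.0
```

```bash
python3 -c "
from h import *
c=grab('top','k.png');d=grab('side')
a=cv2.resize(c['color'][160:320,240:400,::-1],None,fx=2.5,fy=2.5,interpolation=2)
b=cv2.resize(d['color'][200:360,220:380,::-1],None,fx=2.5,fy=2.5,interpolation=2)
cv2.imwrite('pics/hov.png',np.hstack([a,b]))
go([.4872,.0454,.0863],-.0672,.06)"
```

```text
t 7.58 rot [-0.0001  0.0059 -0.0007] shift [ 0.0068 -0.0006  0.0714] F [0.4 0.4 0.3] w 0.0748
```

View pics/hov.png

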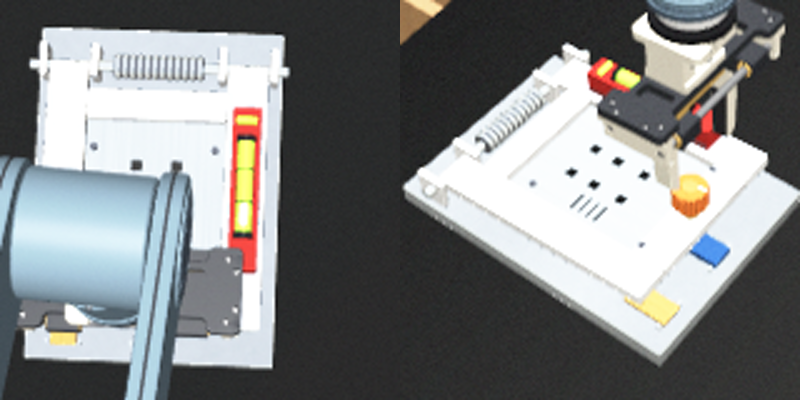

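In the top view the level lies on the right rail at crop (247,190), with the vial in full view and the bubble at the front end because the frame is up. The knob is clear in the side view. I'll descend, then grip.

Converted, 0.03 m / 0.3 = 0.1, 0.006 m / 0.3 = 0.02, 0.006 rad / 1.5708 = 0.0038.

Emit:
{"api": "step_hand", "payload": {
  "ticks": [
    [[0.02,0,0.0667],[0,0.0038,0]],
    [[0.0033,-0.002,0.1],[0,0,0]],
    [[0,0,0.05],[0,0,0]],
    [[0,0,0.02],[0,0,0]],
    [[0,0,0],[0,0,0]]
  ]
}}

```text
time_s: 8.2
tcp_pos: [0.4866, 0.0459, 0.0869]
ee_rot: [-0.001, 0.999, -0.034, -0.03]
ft_force: [-0.0, 0.0, 0.3]
width: 0.0751
grasp_force: 0.0
```

```bash
python3 -c "
from h import *
go([.4872,.0454,.0863],-.0672,.06)"
```

```text
t 8.2 rot [-0.0003  0.0006 -0.0004] shift [0.0007 0.0005 0.0005] F [-0.   0.   0.3] w 0.0751
```

Emit:
{"api": "step_hand", "payload": {
  "ticks": [
    [[0,0,0],[0,0,0]],
    [[0,0,0],[0,0,0]],
    [[0,0,0],[0,0,0]],
    [[0,0,0],[0,0,0]],
    [[0,0,0],[0,0,0]]
  ],
  "aperture": 0,
  "clamp_n": 20
}}

```text
time_s: 8.82
tcp_pos: [0.4863, 0.0465, 0.087]
ee_rot: [-0.001, 0.999, -0.034, -0.03]
ft_force: [0.1, 2.9, 2.2]
width: 0.0357
grasp_force: 20.0
```

Converted, 0.002 m / 0.3 = 0.0067, -0.0002 m / 0.3 = -0.0007, 0.009 rad / 1.5708 = 0.0057.

Emit:
{"api": "step_hand", "payload": {
  "ticks": [
    [[-0.0007,-0.0013,0.0067],[0,0.0051,0]],
    [[-0.0007,0,0.0067],[0,0.0057,0]],
    [[-0.0007,0,0.0067],[0,0.0057,0]],
    [[-0.0007,0,0.0067],[0,0.0057,0]],
    [[-0.0007,0,0.0067],[0,0.0057,0]],
    [[0,0,0],[0,0,0]],
    [[0,0,0],[0,0,0]]
  ]
}}

```text
time_s: 9.7
tcp_pos: [0.4851, 0.0466, 0.0769]
ee_rot: [-0.0, 0.999, -0.034, -0.008]
ft_force: [0.7, 2.2, 4.8]
width: 0.0357
grasp_force: 20.0
```

Emit:
{"api": "step_hand", "payload": {
  "ticks": [
    [[-0.0003,0,0.0033],[0,0.0032,0]],
    [[0,0,0.0017],[0,0.0013,0]],
    [[0,0,0],[0,0,0]]
  ]
}}

```text
time_s: 10.07
tcp_pos: [0.4849, 0.0466, 0.0754]
ee_rot: [-0.0, 0.999, -0.034, -0.004]
ft_force: [1.6, 2.5, 4.7]
width: 0.0356
grasp_force: 20.0
```

Emit:
{"api": "step_hand", "payload": {
  "ticks": [
    [[-0.0003,0,0.0017],[0,0.0013,0]],
    [[0,0,0.0017],[0,0.0013,0]],
    [[0,0,0],[0,0,0]]
  ]
}}

```text
time_s: 10.45
tcp_pos: [0.4848, 0.0466, 0.0744]
ee_rot: [-0.0, 0.999, -0.034, -0.002]
ft_force: [3.0, 2.5, 3.9]
width: 0.0353
grasp_force: 20.0
```

Converted, 0.0005 m / 0.3 = 0.0017, 0.0004 m / 0.3 = 0.0013, 0.001 rad / 1.5708 = 0.0006.

Emit:
{"api": "step_hand", "payload": {
  "ticks": [
    [[0.0013,-0.001,0.0017],[0,0.0006,0]],
    [[0,0,0],[0,0,0]],
    [[0,0,0],[0,0,0]]
  ]
}}

```text
time_s: 10.82
tcp_pos: [0.4848, 0.0467, 0.0738]
ee_rot: [-0.0, 0.999, -0.034, -0.002]
ft_force: [1.5, 0.0, 4.8]
width: 0.0355
grasp_force: 20.0
```

Emit:
{"api": "step_hand", "payload": {
  "ticks": [
    [[0,0,0.0017],[0,0.0006,0]],
    [[0,0,0],[0,0,0]],
    [[0,0,0],[0,0,0]]
  ]
}}

```text
time_s: 11.2
tcp_pos: [0.4848, 0.0467, 0.0734]
ee_rot: [-0.0, 0.999, -0.034, -0.002]
ft_force: [0.2, -0.6, 5.9]
width: 0.0357
grasp_force: 20.0
```

Emit:
{"api": "step_hand", "payload": {
  "ticks": [
    [[0,0,0.0017],[0,0,0]],
    [[0,0,0],[0,0,0]],
    [[0,0,0],[0,0,0]]
  ]
}}

```text
time_s: 11.58
tcp_pos: [0.4848, 0.0467, 0.0732]
ee_rot: [-0.0, 0.999, -0.034, -0.002]
ft_force: [0.0, -0.8, 7.7]
width: 0.0354
grasp_force: 20.0
```

Converted, 0.0005 m / 0.3 = 0.0017, 0.0003 m / 0.3 = 0.001.

Emit:
{"api": "step_hand", "payload": {
  "ticks": [
    [[0,0,0.0017],[0,0,0]],
    [[0,0,0.0017],[0,0,0]],
    [[0,0,0.0017],[0,0,0]],
    [[0,0,0.001],[0,0,0]],
    [[0,0,0],[0,0,0]],
    [[0,0,0],[0,0,0]],
    [[0,0,0],[0,0,0]],
    [[0,0,0],[0,0,0]],
    [[0,0,0],[0,0,0]],
    [[0,0,0],[0,0,0]]
  ],
  "clamp_n": 35
}}

```text
time_s: 12.82
tcp_pos: [0.4849, 0.0467, 0.0727]
ee_rot: [0.0, 0.999, -0.033, -0.001]
ft_force: [-4.2, -0.0, 20.8]
width: 0.0354
grasp_force: 35.0
```

Emit:
{"api": "step_hand", "payload": {
  "ticks": [
    [[0,0,0],[0,0,0]],
    [[0,0,0],[0,0,0]],
    [[0,0,0],[0,0,0]],
    [[0,0,0],[0,0,0]]
  ]
}}

```text
time_s: 13.32
tcp_pos: [0.4849, 0.0467, 0.0727]
ee_rot: [0.0, 0.999, -0.033, -0.001]
ft_force: [-4.7, -1.4, 20.1]
width: 0.0351
grasp_force: 35.0
```

Add to h.py:
```python
def bubble(save=None,N=3):
    ims=[];
    for i in range(N): c=grab('top');ims.append(c['color'].astype(float))
    im=np.mean(ims,0);u=np.array([np.cos(-.0672),np.sin(-.0672),0]);
    # rectified strip along the level, 0.25 mm/px, plane z=.099
    m=np.array(c['mtx']);n=np.array([-u[1],u[0],0])
    g,o=np.meshgrid(np.arange(-.1,.1,.0005),np.arange(-.03,.03,.0005))
    p=np.array([.592,-.052,.099])+g[...,None]*u+o[...,None]*n
    q=(p-np.array(c['eye']))@R(c);uv=(q[...,:2]/q[...,2:])*[m[0,0],m[1,1]]+m[:2,2]
    st=cv2.remap(im.astype(np.float32),uv[...,0].astype(np.float32),uv[...,1].astype(np.float32),cv2.INTER_CUBIC).clip(0,255)
    if save: cv2.imwrite('pics/'+save,cv2.resize(st[...,::-1].astype(np.uint8),None,fx=2,fy=2))
    return st
```

```bash
python3 -c "
from h import *
bubble('b1.png');go([.48,.04,.07],0)"
```

```text
t 13.47 rot [ 0.0002  0.0029 -0.0669] shift [-0.005   0.0067  0.0027] F [-4.  -0.8 20.4] w 0.0354
```

View pics/b1.png

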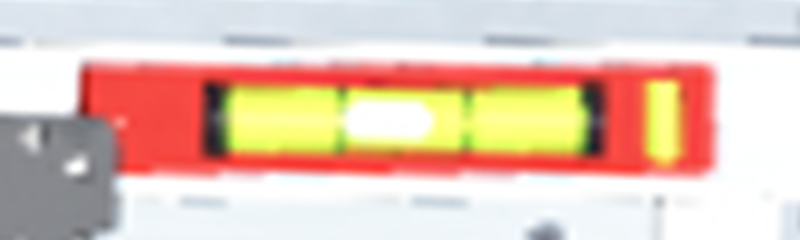

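Strip: the lines are at x=341 and 467, and the bubble spans 342–435, centred at 388. That puts it about 4 mm toward the knob end, possibly still settling. I'll automate the reading and repeat it.

Add to h.py:
```python
def meas(save=None):
    st=bubble(save);p=st[53:67].mean(0);x=np.arange(-.1,.1,.0005)*1e3
    s=slice(118,288);B=p[s,2];w=(B-np.median(B)-40).clip(0);b=(w*x[s]).sum()/w.sum()
    # end caps (dark, symmetric about centre)
    L=st[46:74].mean(0).sum(1);
    def dk(a,e): w=(np.percentile(L[a:e],85)-L[a:e]).clip(0);return (w*x[a:e]).sum()/w.sum()
    G=st[44:50].mean(0)[:,1]+st[70:76].mean(0)[:,1]
    def ln(a,e):
        w=(np.median(G[a:e])-15-G[a:e]).clip(0);return (w*x[a:e]).sum()/max(w.sum(),1e-9)
    l1,l2=ln(160,182),ln(222,246)
    print('t',round(r.sense()['time_s'],2),'bubble',round(b,2),'lines',round(l1,2),round(l2,2),'off(+hinge) mm',round(b-(l1+l2)/2,2),'w',round((w>0).sum()*.5,1),'caps',round((dk(98,118)+dk(286,306))/2,2))
```

```bash
python3 -c "
from h import *
meas()"
```

```text
t 13.62 bubble -3.16 lines -14.63 16.57 off(+hinge) mm -4.13 w 22.5 caps 0.89
```

Emit:
{"api": "step_hand", "payload": {
  "ticks": [
    [[0,0,0],[0,0,0]],
    [[0,0,0],[0,0,0]],
    [[0,0,0],[0,0,0]],
    [[0,0,0],[0,0,0]],
    [[0,0,0],[0,0,0]],
    [[0,0,0],[0,0,0]]
  ]
}}

```text
time_s: 14.38
tcp_pos: [0.485, 0.0467, 0.0727]
ee_rot: [0.0, 0.999, -0.033, -0.001]
ft_force: [-4.5, -1.1, 20.4]
width: 0.0354
grasp_force: 35.0
```

```bash
python3 -c "
from h import *
meas()"
```

```text
t 14.53 bubble -3.16 lines -14.62 16.57 off(+hinge) mm -4.13 w 22.5 caps 0.9
```

Converted, -0.0005 m / 0.3 = -0.0017, -0.0003 m / 0.3 = -0.001.

Emit:
{"api": "step_hand", "payload": {
  "ticks": [
    [[0,0,-0.0017],[0,0,0]],
    [[0,0,-0.001],[0,0,0]],
    [[0,0,0],[0,0,0]],
    [[0,0,0],[0,0,0]],
    [[0,0,0],[0,0,0]],
    [[0,0,0],[0,0,0]],
    [[0,0,0],[0,0,0]],
    [[0,0,0],[0,0,0]],
    [[0,0,0],[0,0,0]],
    [[0,0,0],[0,0,0]]
  ]
}}

```text
time_s: 15.78
tcp_pos: [0.4849, 0.0467, 0.0729]
ee_rot: [0.0, 0.999, -0.033, -0.002]
ft_force: [-2.2, -1.0, 15.7]
width: 0.0354
grasp_force: 35.0
```

Emit:
{"api": "step_hand", "payload": {
  "ticks": [
    [[0,0,0],[0,0,0]],
    [[0,0,0],[0,0,0]],
    [[0,0,0],[0,0,0]]
  ]
}}

```text
time_s: 16.15
tcp_pos: [0.4849, 0.0467, 0.0729]
ee_rot: [0.0, 0.999, -0.033, -0.002]
ft_force: [-2.8, -1.3, 14.7]
width: 0.0356
grasp_force: 35.0
```

```bash
python3 -c "
from h import *
meas()"
```

```text
t 16.3 bubble -4.84 lines -14.62 16.57 off(+hinge) mm -5.82 w 22.0 caps 0.89
```

Pressing force affects the reading slightly (compliance of about 0.3 mm/N), so I'll hold about 15 N and turn counter-clockwise. The 5.8 mm offset needs about 0.45 rad.

Converted, -0.09 rad / 1.5708 = -0.0573.

Emit:
{"api": "step_hand", "payload": {
  "ticks": [
    [[0,0,0],[0,0,-0.0318]],
    [[0,0,0],[0,0,-0.0509]],
    [[0,0,0],[0,0,-0.0573]],
    [[0,0,0],[0,0,-0.0573]],
    [[0,0,0],[0,0,-0.0509]],
    [[0,0,0],[0,0,-0.0318]],
    [[0,0,0],[0,0,0]],
    [[0,0,0],[0,0,0]],
    [[0,0,0],[0,0,0]],
    [[0,0,0],[0,0,0]]
  ]
}}

```text
time_s: 17.55
tcp_pos: [0.485, 0.0461, 0.0729]
ee_rot: [0.0, 0.983, 0.186, -0.002]
ft_force: [-3.7, -4.1, 15.2]
width: 0.0355
grasp_force: 35.0
```

Emit:
{"api": "step_hand", "payload": {
  "ticks": [
    [[0,0,0],[0,0,0]],
    [[0,0,0],[0,0,0]],
    [[0,0,0],[0,0,0]],
    [[0,0,0],[0,0,0]],
    [[0,0,0],[0,0,0]],
    [[0,0,0],[0,0,0]],
    [[0,0,0],[0,0,0]],
    [[0,0,0],[0,0,0]]
  ]
}}

```text
time_s: 18.55
tcp_pos: [0.485, 0.0461, 0.0729]
ee_rot: [0.0, 0.983, 0.186, -0.002]
ft_force: [-2.7, -3.1, 14.9]
width: 0.0354
grasp_force: 35.0
```

```bash
python3 -c "
from h import *
meas();print(r.sense()['moment'])"
```

```text
t 18.7 bubble -0.01 lines -14.62 16.54 off(+hinge) mm -0.97 w 22.5 caps 0.89
[-0.66213002  0.36846691 -0.04167051]
```

Converted, -0.04 rad / 1.5708 = -0.0255.

Emit:
{"api": "step_hand", "payload": {
  "ticks": [
    [[0,0,0],[0,0,-0.0255]],
    [[0,0,0],[0,0,-0.0255]],
    [[0,0,0],[0,0,0]],
    [[0,0,0],[0,0,0]],
    [[0,0,0],[0,0,0]],
    [[0,0,0],[0,0,0]],
    [[0,0,0],[0,0,0]],
    [[0,0,0],[0,0,0]],
    [[0,0,0],[0,0,0]],
    [[0,0,0],[0,0,0]]
  ]
}}

```text
time_s: 19.95
tcp_pos: [0.4851, 0.046, 0.0729]
ee_rot: [0.0, 0.974, 0.225, -0.002]
ft_force: [-2.7, -3.9, 14.9]
width: 0.0354
grasp_force: 35.0
```

Emit:
{"api": "step_hand", "payload": {
  "ticks": [
    [[0,0,0],[0,0,0]],
    [[0,0,0],[0,0,0]],
    [[0,0,0],[0,0,0]],
    [[0,0,0],[0,0,0]],
    [[0,0,0],[0,0,0]],
    [[0,0,0],[0,0,0]],
    [[0,0,0],[0,0,0]],
    [[0,0,0],[0,0,0]]
  ]
}}

```text
time_s: 20.95
tcp_pos: [0.4851, 0.046, 0.0729]
ee_rot: [0.0, 0.974, 0.225, -0.002]
ft_force: [-2.5, -3.8, 14.5]
width: 0.0352
grasp_force: 35.0
```

```bash
python3 -c "
from h import *
meas('b2.png')
d=grab('side');a=cv2.imread('pics/b2.png')
b=cv2.resize(d['color'][230:330,240:400,::-1],(560,350),interpolation=2)
o=np.zeros((590,800,3),np.uint8);o[:240]=a;o[240:590,:560]=b;cv2.imwrite('pics/fin.png',o)"
```

```text
t 21.1 bubble 1.1 lines -14.63 16.54 off(+hinge) mm 0.14 w 23.0 caps 0.84
```

View pics/fin.png

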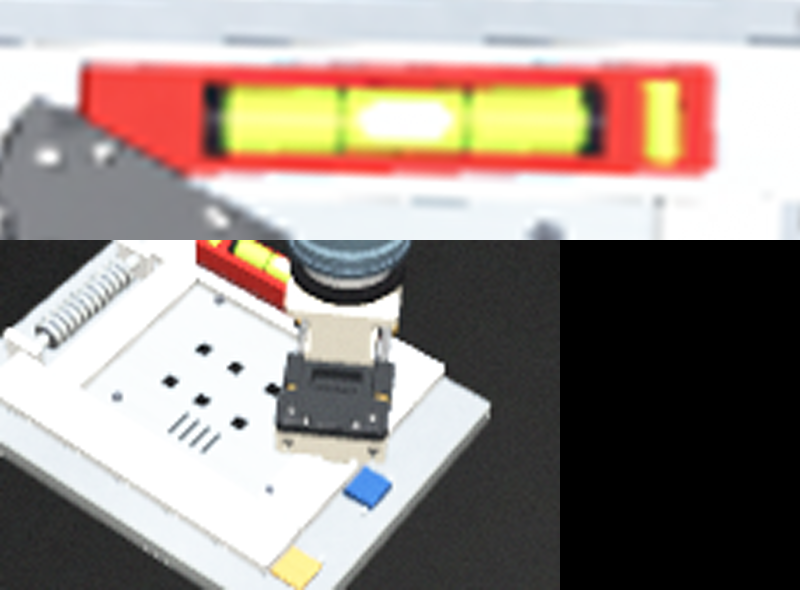

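The bubble spans 358–452, centred at 405, and the lines at 341 and 467 are centred at 404. It is at rest in the middle, the knob is gripped at about 15 N down, and the bystanders are untouched.

```bash
python3 -c "
from h import *
meas();print(r.sense()['ft_force']);print(ticket.close_job())"
```

```text
t 21.3 bubble 1.1 lines -14.62 16.54 off(+hinge) mm 0.13 w 23.0 caps 0.84
[-3.19104062 -4.6696584  15.22092779]
the job is handed in; nothing more can be done
None
```

Job handed in at 21.3 s: the level is on the right rail, the knob is turned about 0.52 rad counter-clockwise (less than the stated 0.8 to 1.6) and held with about 15 N down, and the bubble rests 0.1 mm from centre; no verdict came back.

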